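Stroke the pill case lids shut

TASK

The four lids of the unfolded pill case all stand ajar. Starting from the blank end beside the clasp, run a fingertip along the row in a single light stroke, on the lids or just above them (never more than a couple of centimetres up or off to the side until the last lid is down), so that they are smoothed shut flush one after another, from the clasp end to the other end. Then take the hand away; grasp, lift or shove nothing, leave the case lying in its dock and the other things standing where they are.

Things in the scene. Friction and masses are not known exactly. Their poses are not given: they have to be found in the camera images.
- case: White plastic pill case unfolded into one straight row 202 mm long (x), 40 mm wide (y), 22 mm high (z), loose in its dock. Origin: centre of its underside; x runs along the row from the clasp end (-x) to the other. Along x: blank end, lids 1 and 2, fold barrel (top 1 mm below the lids), lids 3 and 4, blank end. Tops of blank ends and of shut lids: one plane 22 mm above the origin.
- start_end (a point): Centre of the flat top of the blank solid end beside the clasp, 24 mm long (x = -101 to -77 mm in the case's frame). Only here a grey clasp hook, 24 mm wide, sticks out of the case's end to x = -118 mm, not above 21 mm.
- far_end (a point): Centre of the flat top of the blank solid end away from the clasp, 24 mm long (x = 77 to 101 mm in the case's frame).
- dock: Grey plastic dock fixed to the sill, 211 x 49 mm, floor 4 mm thick, with lips 12 mm high (above the sill) all round, 1.5 mm clear of the case on each side, which stop it from sliding. Same axes as the case; origin: centre of its underside, on the sill. The blank ends and shut lids are thus 26 mm above the sill.
- lid1 (a joint): First lid from the clasp: white flap 34 mm long along the row, 36 wide, 2.5 thick, hinged across the row at its clasp-side edge (x = -77, z = 19.5 mm in the case's frame). Value: opening angle, rad, 0 shut and flush, at most 0.7; starts at 0.28 to 0.48, far edge raised 9 to 16 mm. Stays where left (friction 0.008 N m). A finger stroking from the clasp end rides on it and presses it down.
- lid1_edge (a point): Middle of the raised free edge (top face) of the first lid.
- lid2 (a joint): Second lid from the clasp: white flap 34 mm long along the row, 36 wide, 2.5 thick, hinged across the row at its clasp-side edge (x = -41, z = 19.5 mm in the case's frame). Value: opening angle, rad, 0 shut and flush, at most 0.7; starts at 0.28 to 0.48, far edge raised 9 to 16 mm. Stays where left (friction 0.008 N m). A finger stroking from the clasp end rides on it and presses it down.
- lid2_edge (a point): Middle of the raised free edge (top face) of the second lid.
- lid3 (a joint): Third lid from the clasp: white flap 34 mm long along the row, 36 wide, 2.5 thick, hinged across the row at its clasp-side edge (x = 7, z = 19.5 mm in the case's frame). Value: opening angle, rad, 0 shut and flush, at most 0.7; starts at 0.28 to 0.48, far edge raised 9 to 16 mm. Stays where left (friction 0.008 N m). A finger stroking from the clasp end rides on it and presses it down.
- lid3_edge (a point): Middle of the raised free edge (top face) of the third lid.
- lid4 (a joint): Fourth lid from the clasp: white flap 34 mm long along the row, 36 wide, 2.5 thick, hinged across the row at its clasp-side edge (x = 43, z = 19.5 mm in the case's frame). Value: opening angle, rad, 0 shut and flush, at most 0.7; starts at 0.28 to 0.48, far edge raised 9 to 16 mm. Stays where left (friction 0.008 N m). A finger stroking from the clasp end rides on it and presses it down.
- lid4_edge (a point): Middle of the raised free edge (top face) of the fourth lid.
- bowl: Green melamine bowl, 110 mm across the rim, 45 mm high, loose, standing beside the row, 60 mm or more from it. Leave alone. Origin: centre of its underside.
- stopper: Glass carafe stopper standing on its foot, 38 mm across, 57 mm high, loose, its middle 80 to 95 mm to the side of the row's middle line. Leave alone. Origin: centre of its underside.
- timer: Round chrome bell timer, 72 mm across, 52 mm high, loose, its middle 95 to 110 mm to the side of the row's middle line. Leave alone. Origin: centre of its underside.
- vial: Tall frosted vial with white cap, 30 mm across, 118 mm high, loose, its middle 125 to 140 mm to the side of the row's middle line. Leave alone. Origin: centre of its underside.
- tablets: Jar of tablets, 48 mm across, 75 mm high, loose, far to the robot's left. Leave alone. Origin: centre of its underside.
- tumbler: Glass tumbler, 70 mm across, 95 mm high, loose, far to the robot's right. Leave alone. Origin: centre of its underside.
Mind the look-alikes: they are no part of the job. Of the things like the case, leave any that is turquoise or yellow; of the rest the smaller one is meant.

How it is judged:
On the way, in this order (a step that is already met when the one before it is completed fails the run):
1. the first lid from the clasp is pressed shut while the ones after it still stand ajar (value of joint lid1 below 0.07 rad and value of joint each of lid2, lid3, lid4 above 0.1 rad), for 0.05 s.
2. the second lid from the clasp is pressed shut while the ones after it still stand ajar (value of joint lid2 below 0.07 rad and value of joint each of lid3, lid4 above 0.1 rad), for 0.05 s.
3. the third lid from the clasp is pressed shut while the ones after it still stand ajar (value of joint lid3 below 0.07 rad and value of joint lid4 above 0.1 rad), for 0.05 s.
4. the fourth lid from the clasp is pressed shut (value of joint lid4 below 0.07 rad), for 0.05 s.
At the end, for the whole second after the job is handed in: All four lids are shut to within 0.07 rad (free edge less than 2.5 mm proud), the case lies at rest and level in its dock within 10 mm of where it was, and every bystander is within 15 mm of where it was (value of joint each of lid1, lid2, lid3, lid4 below 0.07 rad and distance of case from where it was at the start of the episode below 0.01 m and angle between case's own z axis and vertical below 0.06 rad and linear speed of case below 0.01 m/s and distance of each of bowl, stopper, timer, vial, tablets, tumbler from where it was at the start of the episode below 0.015 m); the robot touches nothing.
It fails at once if the case is lifted, tipped or shoved out of its place (10 mm) (distance of case from where it was at the start of the episode above 0.01 m or angle between case's own z axis and vertical above 0.15 rad).
It fails at once if the fingers press on the case with more than 70 N (momentary peaks of a touchdown included) (contact force between case and the fingers above 70 N).
It fails at once if between the shutting of the first lid and that of the last, the fingers leave the row (fingertips more than about 35 mm above the lids, or grasp point more than 50 mm off to the side) (value of joint lid1 below 0.07 rad and value of joint lid4 above 0.07 rad and (z of the grasp point in the frame of case above 0.076 m or y of the grasp point in the frame of case above 0.05 m or y of the grasp point in the frame of case below -0.05 m)).
It fails at once if a bystander is lifted, pushed (15 mm) or tipped (distance of any of bowl, stopper, timer, vial, tablets, tumbler from where it was at the start of the episode above 0.015 m or angle between any of bowl, stopper, timer, vial, tablets, tumbler's own z axis and vertical above 0.4 rad).
It also fails if it takes over 42 s, if anything falls off the work surface, if the arm or the gripper's body presses on something with over 40 N, if the wrist force passes 120 N, or if a joint passes its speed limit or range.

ROBOT

A 7-joint arm with a two-finger parallel gripper is mounted at the origin on the work surface. World frame = base frame: x ahead of the robot, y to its left, z up, the work surface at z = 0. Lengths are in m, angles in rad, forces in N, time in s.
With the tool pointing down it reaches from about 0.4 to 0.85 m from the base axis. Payload 10.4 kg.
Tool frame: the origin (TCP) lies on the mounting face of the last link; the fingertips stand r.tips_ahead ahead of it and the grasp point (between the pads) lies 164 mm ahead of it (r.tips_ahead is the distance from the TCP to the fingertips, in m); z points along the fingers, y is the line along which they close (so a half turn about z gives the same grasp; the last joint's range is limited). The gripper opens to 87 mm and grips with 3 to 60 N. Pads are 19 mm wide; open, the fingers measure 117 mm over their backs; the gripper's body (75 mm by 190 mm) begins 51 mm behind the grasp point.
Start: joints at [1.315, 0.332, -0.065, 1.46, 0.022, 1.35, -0.088], TCP at [0.144, -0.608, 0.405] pointing down, gripper open.
Joint ranges: [-2.6, 2.6], [-0.5, 2.12], [-1.47, 1.34], [0.16, 2.42], [-1.27, 4.41], [0.06, 2.06], [-2.6, 2.6]. Speed limits (rad/s): [2.22, 2.22, 2.79, 2.79, 3.14, 3.14, 3.14].

INTERFACE

Orientations are given as a unit quaternion [x, y, z, w].
In Python, from bench import telemetry, imaging, job, r gives the robot as it stands.
- The arm moves only by the tool move_arm, never from a script. Its argument "steps" is a list of rows, each an object of numbers: "dx", "dy", "dz": the shift along the tool's x, y, z in cm; "spin": the turn about the tool's z in rad. In form: [{"dx": .., "dy": .., "dz": .., "spin": ..}, ...]. A call has 1 to 12 rows; each row shifts and turns the commanded pose from where the row before left it, along the tool's axes as they then stand; what a row does not reach is not made up. A row lasts 1/10 s, in which the tool goes at most 50 mm and 8.59 degrees, less where a joint would pass 70% of its speed; a pose out of reach is approached as far as the arm can. A call with a gripper value outside its range is refused whole. "claw" is the finger opening in cm, from 0 to 8.7, set as the call begins (left out, the last holds). The fingers move at their own pace and stop on an object; "squeeze" is the grip in N (left out, the last holds). Time passes only in rows, so rows that do not move let the fingers close. It gives the time, the measured TCP pose, the force, the opening and the grip force at its end, in the units of the state.
- telemetry.read_state(): the state, without advancing time (a new reading comes with each control period).
- imaging.camera(name): name is "scene" or "side" or "wrist"; returns a dict with "img" (420x560x3 uint8, red, green, blue), "camera_matrix" (3x3 intrinsics, pixels), "D" ([k1, k2, p1, p2, k3] as OpenCV has them; the pictures are not rectified), "R" (3x3) and "t" (3): a world point X has camera coordinates R X + t. Camera axes: x right, y down, z forward; pixel columns grow to the right and rows downward; lengths in m; the calibration is good to about 2 mm. A picture is of the moment at which its call begins. There is no depth.
- job.close_job(): hands the job in; it is judged then, once.
The state is a dict: "time": time; "joint_positions": joint angles; "joint_vel": joint speeds; "joint_torque": joint torques, N m; "ee_pos": TCP position; "eef_rot": TCP orientation; "ft_force": force on the tool from outside, world axes, zero at the start; "torque": the same for the moment, N m; "width": finger opening in m; "grip_force": force on a finger pad.
Only numpy, scipy, OpenCV 4.12 (cv2) and the standard library are available. Lean on these libraries where they do the work, as an engineer would, in place of code of your own. Each camera call takes 0.05 s, during which the arm holds its last target. There are 200 camera calls.

## Working session

There is one attempt and no reset: what is moved stays moved. The work goes in short steps, Python scripts to look and compute and a tool call to move; the robot and the scene stay as the last step left them, time stands still between calls to the robot, and variables do not carry over. Pictures are saved under pics/ and viewed, at most 10 in all, crops included, and the job is handed in when it is done.

Besides the shell and the picture viewer there is one more tool, called as name([rows], argument=value, ...), one row to a line, values as JSON. move_arm: Moves the arm, as the interface text tells. Its arguments: {"type":"object","properties":{"steps":{"type":"array","items":{"type":"object","properties":{"dx":{"type":"number"},"dy":{"type":"number"},"dz":{"type":"number"},"spin":{"type":"number"}}}},"claw":{"type":"number"},"squeeze":{"type":"number"}},"required":["steps"]}

```bash
mkdir -p pics
cat > h.py <<'E'
import numpy as np, cv2, pickle
from bench import telemetry, imaging, job, r
def snap(n,f):
    c=imaging.camera(n); cv2.imwrite(f'pics/{f}.png',c['img'][:,:,::-1]); pickle.dump(c,open(f'pics/{f}.pkl','wb')); return c
def load(f): return pickle.load(open(f'pics/{f}.pkl','rb'))
def onplane(c,px,z):
    K=np.array(c['camera_matrix']);R=np.array(c['R']);t=np.array(c['t'])
    u=cv2.undistortPoints(np.array(px,float).reshape(-1,1,2),K,np.array(c['D'],float)).reshape(-1,2)
    d=np.c_[u,np.ones(len(u))]@R; C=-R.T@t
    return C+d*((z-C[2])/d[:,2])[:,None]
def proj(c,X):
    return cv2.projectPoints(np.array(X,float).reshape(-1,1,3),cv2.Rodrigues(np.array(c['R']))[0],np.array(c['t'],float),np.array(c['camera_matrix']),np.array(c['D'],float))[0].reshape(-1,2)
E
python3 - <<'E'
from h import *
a=[snap(n,n+'0') for n in('scene','side')]
cv2.imwrite('pics/both.png',cv2.resize(np.vstack([x['img'] for x in a])[:,:,::-1],(400,600))) if 0 else None
print(r.tips_ahead, telemetry.read_state())
for x in a: print(-np.array(x['R']).T@x['t'])
E
```

```text
0.1822 {'time': 0.1, 'joint_positions': array([ 1.31538614,  0.3327889 , -0.06474368,  1.46082678,  0.02159314,
        1.3499087 , -0.0885348 ]), 'joint_vel': array([ 0.00064563, -0.00173876,  0.00027104, -0.00270185,  0.0004103 ,
       -0.00070223, -0.00114714]), 'joint_torque': array([ 1.39563414e-03, -6.24550867e+01,  2.45601952e-02, -3.90718889e+01,
       -6.15201308e-02,  3.66440043e-02,  7.46123692e-05]), 'ee_pos': array([ 0.14420078, -0.6080225 ,  0.40406041]), 'eef_rot': array([ 9.93231016e-01,  1.16154063e-01, -8.90219202e-05, -6.11802854e-04]), 'ft_force': array([-0.05263273, -0.37258973, -0.95244581]), 'torque': array([-0.02709771,  0.00871421, -0.01579294]), 'grip_force': 0.0, 'width': 0.08672029134621194}
[ 0.95283161 -0.48568982  0.94310903]
[ 0.42891362 -0.89668136  0.85138378]
```

View pics/scene0.png

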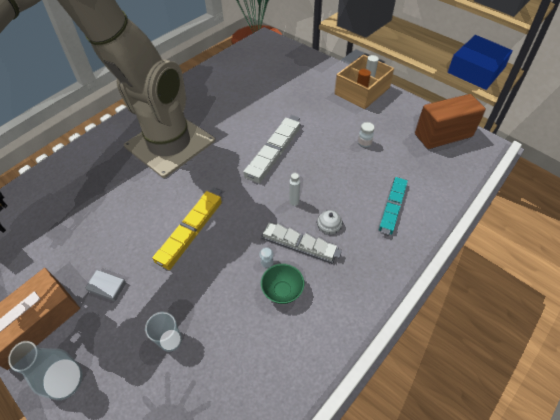

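View pics/side0.png

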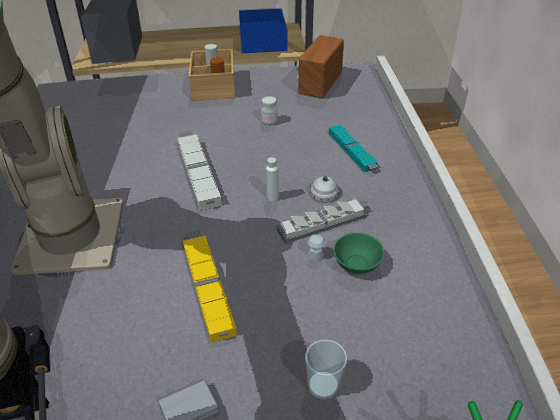

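Four cases are visible in the scene view: yellow (187,229), turquoise (394,205), white without a dock (273,148) and white in a dock with its lids ajar (301,243). Yellow and turquoise are excluded. Of the two white ones, the docked one looks smaller and has the open lids and the neighbours described. I'll enlarge both views of it.

Run:
```python
from h import *
a=load('scene0');b=load('side0')
A=cv2.resize(a['img'][205:275,250:350],(800,560),interpolation=cv2.INTER_CUBIC)[:,:,::-1]
B=cv2.resize(b['img'][185:250,265:380],(805,455),interpolation=cv2.INTER_CUBIC)[:,:,::-1][:,:800]
cv2.imwrite('pics/cA.png',A);cv2.imwrite('pics/cB.png',B)
print('big white',onplane(a,[(250,172),(293,125)],.02), 'docked',onplane(a,[(268,235),(337,252)],.02))
```

```text
big white [[0.32319609 0.07313031 0.02      ]
 [0.28331033 0.32946625 0.02      ]] docked [[ 0.52434986 -0.06340857  0.02      ]
 [ 0.70144482  0.0179641   0.02      ]]
```

View pics/cA.png

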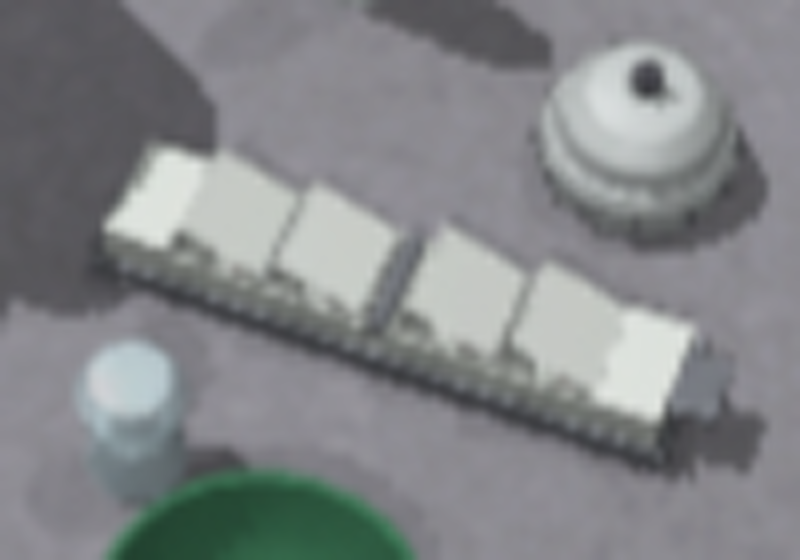

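View pics/cB.png

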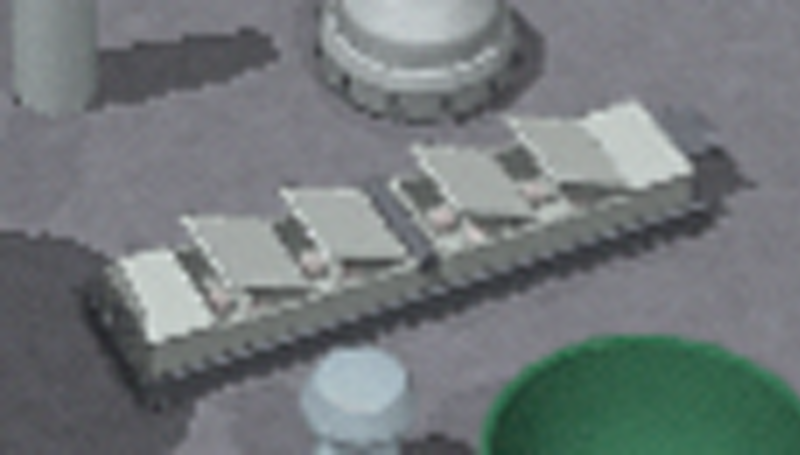

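The docked white case is the shorter one (about 0.20 m against 0.26 m) and its lids are ajar. The hook shows it lies with its clasp at the right end: (705,375) in crop A, (690,125) in crop B. The stroke therefore runs toward the robot. Next I'll fit the case pose from the corners in both views.

Run:
```python
from h import *
from scipy.optimize import least_squares
a=load('scene0');b=load('side0')
pa=np.array([(692,322),(658,420),(155,145),(105,232)])  # clasp end: side+, side-; far end
pb=np.array([(635,100),(692,176),(118,258),(155,340)])
pa=(pa+.5)/8-.5+[250,205]; pb=(pb+.5)/7-.5+[265,185]
for c,p in((a,pa),(b,pb)):
    X=onplane(c,p,.026); s,f=X[:2].mean(0),X[2:].mean(0); d=s-f
    print(s,f,np.linalg.norm(d),np.degrees(np.arctan2(d[1],d[0])),np.linalg.norm(X[0]-X[1]),np.linalg.norm(X[2]-X[3]))
L=np.array([(.101,.02),(.101,-.02),(-.101,.02),(-.101,-.02)])  # along towards clasp
def res(v):
    c_,s_=np.cos(v[2]),np.sin(v[2]); X=np.c_[L@[[c_,s_],[-s_,c_]]+v[:2],np.full(4,v[3])]
    return np.r_[(proj(a,X)-pa).ravel(),(proj(b,X)-pb).ravel()]
o=least_squares(res,[.61,-.02,.43,.026]); print(o.x,np.degrees(o.x[2]),o.fun.round(1))
o=least_squares(lambda v:res(np.r_[v,.026]),[.61,-.02,.43]); print(o.x,np.abs(o.fun).max())
u=np.array([np.cos(o.x[2]),np.sin(o.x[2])]); print('start_end',o.x[:2]+.089*u,'touch(.096)',o.x[:2]+.096*u,'far',o.x[:2]-.089*u)
```

```text
[0.69481761 0.01217279 0.026     ] [ 0.50707337 -0.05310086  0.026     ] 0.19876757064805126 19.17119557509188 0.040558443601024306 0.04010752544424641
[0.69515916 0.01154821 0.026     ] [ 0.50794935 -0.04865641  0.026     ] 0.19665225783542006 17.827221253754068 0.04220009287829201 0.040265297240721726
[ 0.60130386 -0.02011976  0.32449368  0.02689571] 18.592118066764677 [ 0.9  0.5  0.5  0.2 -0.4 -0.7 -0.  -0.6  0.6 -0.1  0.9 -0.9 -1.8  1.2
  0.1  0.6]
[ 0.60124632 -0.01949737  0.32431719] 1.8712471855973831
start_end [0.68560662 0.00886352] touch(.096) [0.6922417  0.01109415] far [ 0.51688602 -0.04785825]
```

move_arm([
  {"dx": 3.38, "dy": -2.38},
  {"dx": 3.38, "dy": -2.38},
  {"dx": 3.38, "dy": -2.38},
  {"dx": 3.38, "dy": -2.38},
  {"dx": 3.38, "dy": -2.38},
  {"dx": 3.38, "dy": -2.38},
  {"dx": 3.38, "dy": -2.38},
  {"dx": 3.38, "dy": -2.38},
  {"dx": 3.38, "dy": -2.38},
  {"dx": 3.38, "dy": -2.38},
], claw=0, squeeze=5)

```text
$.steps[0]: bad value
```

move_arm([
  {"dx": 3.38, "dy": -2.38},
  {"dx": 3.38, "dy": -2.38},
  {"dx": 3.38, "dy": -2.38},
  {"dx": 3.38, "dy": -2.38},
  {"dx": 3.38, "dy": -2.38},
  {"dx": 3.38, "dy": -2.38},
  {"dx": 3.38, "dy": -2.38},
  {"dx": 3.38, "dy": -2.38},
  {"dx": 3.38, "dy": -2.38},
  {"dx": 3.38, "dy": -2.38},
])

```text
$.steps[0]: bad value
```

move_arm([
  {"spin": -0.14},
  {"spin": -0.14},
  {"spin": -0.14},
  {"spin": -0.14},
  {"spin": -0.14},
  {"spin": -0.14},
  {"spin": -0.14},
  {"spin": -0.14},
  {"spin": -0.14},
  {"spin": -0.14},
  {"spin": -0.14},
  {"spin": -0.123},
])

```text
$.steps[0]: bad value
```

All four fields seem to be required in each row.

move_arm([
  {"dx": 3.38, "dy": -2.38, "dz": 0, "spin": 0},
  {"dx": 3.38, "dy": -2.38, "dz": 0, "spin": 0},
  {"dx": 3.38, "dy": -2.38, "dz": 0, "spin": 0},
  {"dx": 3.38, "dy": -2.38, "dz": 0, "spin": 0},
  {"dx": 3.38, "dy": -2.38, "dz": 0, "spin": 0},
  {"dx": 3.38, "dy": -2.38, "dz": 0, "spin": 0},
  {"dx": 3.38, "dy": -2.38, "dz": 0, "spin": 0},
  {"dx": 3.38, "dy": -2.38, "dz": 0, "spin": 0},
  {"dx": 3.38, "dy": -2.38, "dz": 0, "spin": 0},
  {"dx": 3.38, "dy": -2.38, "dz": 0, "spin": 0},
], claw=0, squeeze=5)

```text
time: 1.1
ee_pos: [0.4189, -0.2971, 0.4046]
eef_rot: [0.993, 0.116, -0.0, 0.0]
ft_force: [0.1, -1.3, 0.4]
width: 0.0149
grip_force: 0.0
```

move_arm([
  {"dx": 3.38, "dy": -2.38, "dz": 0, "spin": 0},
  {"dx": 3.38, "dy": -2.38, "dz": 0, "spin": 0},
  {"dx": 3.38, "dy": -2.38, "dz": 0, "spin": 0},
  {"dx": 3.38, "dy": -2.38, "dz": 0, "spin": 0},
  {"dx": 3.38, "dy": -2.38, "dz": 0, "spin": 0},
  {"dx": 3.38, "dy": -2.38, "dz": 0, "spin": 0},
  {"dx": 3.38, "dy": -2.38, "dz": 0, "spin": 0},
  {"dx": 3.38, "dy": -2.38, "dz": 0, "spin": 0},
  {"dx": 3.38, "dy": -2.38, "dz": 0, "spin": 0},
  {"dx": 3.38, "dy": -2.38, "dz": 0, "spin": 0},
])

```text
time: 2.1
ee_pos: [0.6931, 0.0121, 0.4042]
eef_rot: [0.993, 0.116, -0.0, 0.0]
ft_force: [0.5, -0.3, -0.2]
width: 0.0006
grip_force: 0.0
```

move_arm([
  {"dx": 0, "dy": 0, "dz": 0, "spin": -0.14},
  {"dx": 0, "dy": 0, "dz": 0, "spin": -0.14},
  {"dx": 0, "dy": 0, "dz": 0, "spin": -0.14},
  {"dx": 0, "dy": 0, "dz": 0, "spin": -0.14},
  {"dx": 0, "dy": 0, "dz": 0, "spin": -0.14},
  {"dx": 0, "dy": 0, "dz": 0, "spin": -0.14},
  {"dx": 0, "dy": 0, "dz": 0, "spin": -0.14},
  {"dx": 0, "dy": 0, "dz": 0, "spin": -0.14},
  {"dx": 0, "dy": 0, "dz": 0, "spin": -0.14},
  {"dx": 0, "dy": 0, "dz": 0, "spin": -0.14},
  {"dx": 0, "dy": 0, "dz": 0, "spin": -0.14},
  {"dx": 0, "dy": 0, "dz": 0, "spin": -0.12},
])

```text
time: 3.3
ee_pos: [0.6921, 0.0108, 0.4042]
eef_rot: [0.582, 0.813, -0.0, -0.0]
ft_force: [0.8, 0.3, -0.1]
width: 0.0004
grip_force: 0.0
```

Run:
```python
from h import *
from scipy.spatial.transform import Rotation as Ro
c=snap('wrist','w1'); s=telemetry.read_state(); print(s['ee_pos'],s['joint_positions'].round(2),s['width'],s['ft_force'].round(1))
M=Ro.from_quat(s['eef_rot']).as_matrix(); print(M.round(3))
b=onplane; u=np.array([np.cos(.3243),np.sin(.3243)]); n=np.array([-u[1],u[0]]); o=np.array([.60125,-.0195])
im=c['img'][:,:,::-1].copy()
for l in(.101,.077,-.077,-.101):
  for w in(.02,-.02):
    p=proj(c,[*(o+l*u+w*n),.026])[0]; print(l,w,p.round()); cv2.circle(im,tuple(int(round(k)) for k in p),2,(0,0,255),-1)
cv2.imwrite('pics/w1m.png',cv2.resize(im,(800,600)))
```

```text
[0.69214997 0.01067866 0.40407432] [ 0.44  0.61 -0.83  1.22  0.44  1.49 -0.  ] 0.0004714205149767915 [-0.4 -0.2 -0.4]
[[-0.328  0.945 -0.001]
 [ 0.945  0.328 -0.   ]
 [ 0.    -0.001 -1.   ]]
0.101 0.02 [284. 171.]
0.101 -0.02 [284. 204.]
0.077 0.02 [263. 171.]
0.077 -0.02 [264. 204.]
-0.077 0.02 [133. 171.]
-0.077 -0.02 [137. 204.]
-0.101 0.02 [113. 171.]
-0.101 -0.02 [117. 204.]
```

View pics/w1m.png

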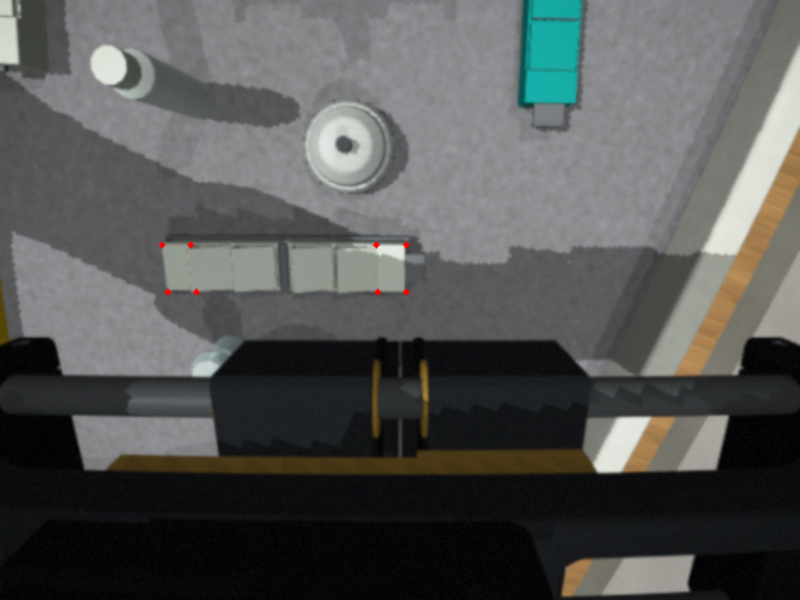

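The wrist view shows the predicted corners landing on the case: clasp end at (406,245)/(406,292), far end at (163,245)/(168,292). The row lies along tool y and nothing is in the way, so I descend.

move_arm([
  {"dx": 0, "dy": 0, "dz": 3, "spin": 0},
  {"dx": 0, "dy": 0, "dz": 4, "spin": 0},
  {"dx": 0, "dy": 0, "dz": 4, "spin": 0},
  {"dx": 0, "dy": 0, "dz": 4, "spin": 0},
  {"dx": 0, "dy": 0, "dz": 2, "spin": 0},
  {"dx": 0, "dy": 0, "dz": 1, "spin": 0},
  {"dx": 0, "dy": 0, "dz": 0.6, "spin": 0},
  {"dx": 0, "dy": 0, "dz": 0, "spin": 0},
  {"dx": 0, "dy": 0, "dz": 0, "spin": 0},
])

```text
time: 4.25
ee_pos: [0.6926, 0.0111, 0.2201]
eef_rot: [0.585, 0.811, 0.001, 0.001]
ft_force: [0.1, -0.2, 0.4]
width: 0.0008
grip_force: 0.0
```

Run:
```python
from h import *
c=snap('side','s2'); s=telemetry.read_state(); print(s['ee_pos'],s['ft_force'].round(1))
cv2.imwrite('pics/s2c.png',cv2.resize(c['img'][130:255,260:400],(672,600),interpolation=cv2.INTER_CUBIC)[:,:,::-1])
```

```text
[0.69261456 0.011074   0.22023087] [-1.  -0.5  0.3]
```

View pics/s2c.png

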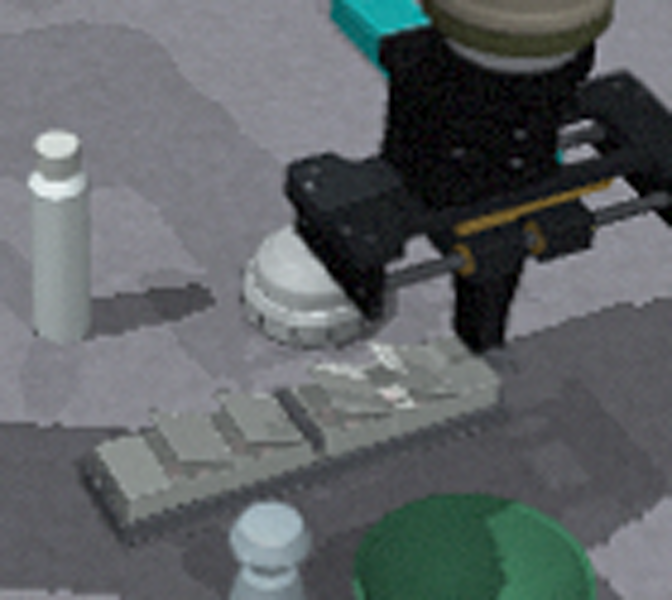

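The fingertips (480,350) hang just above the blank clasp end, and all the lids still stand ajar. Now a slow touchdown.

move_arm([
  {"dx": 0, "dy": 0, "dz": 0.4, "spin": 0},
  {"dx": 0, "dy": 0, "dz": 0.3, "spin": 0},
  {"dx": 0, "dy": 0, "dz": 0.2, "spin": 0},
  {"dx": 0, "dy": 0, "dz": 0.1, "spin": 0},
  {"dx": 0, "dy": 0, "dz": 0, "spin": 0},
  {"dx": 0, "dy": 0, "dz": 0, "spin": 0},
])

```text
time: 4.9
ee_pos: [0.6921, 0.0109, 0.2088]
eef_rot: [0.585, 0.811, -0.0, 0.0]
ft_force: [-1.4, -0.8, 2.5]
width: 0.0004
grip_force: 0.9
```

move_arm([
  {"dx": 0, "dy": 0, "dz": 0.05, "spin": 0},
  {"dx": 0, "dy": 0, "dz": 0.05, "spin": 0},
  {"dx": 0, "dy": 0, "dz": 0, "spin": 0},
  {"dx": 0, "dy": 0, "dz": 0, "spin": 0},
])

```text
time: 5.3
ee_pos: [0.6921, 0.011, 0.2088]
eef_rot: [0.585, 0.811, -0.0, 0.0]
ft_force: [-5.8, -0.5, 10.7]
width: 0.0003
grip_force: 4.8
```

Contact comes at TCP z = 0.2088, which matches the expected 26 mm plane. I back off to a very light touch and stroke along tool −y.

move_arm([
  {"dx": 0, "dy": 0, "dz": -0.1, "spin": 0},
  {"dx": 0, "dy": -0.4, "dz": 0, "spin": 0},
  {"dx": 0, "dy": -0.7, "dz": 0, "spin": 0},
  {"dx": 0, "dy": -0.7, "dz": 0, "spin": 0},
  {"dx": 0, "dy": -0.7, "dz": 0, "spin": 0},
  {"dx": 0, "dy": -0.7, "dz": 0, "spin": 0},
  {"dx": 0, "dy": -0.7, "dz": 0, "spin": 0},
])

```text
time: 6.0
ee_pos: [0.6545, -0.0017, 0.2088]
eef_rot: [0.585, 0.811, -0.0, 0.0]
ft_force: [0.8, 0.7, 1.0]
width: 0.0003
grip_force: 1.0
```

move_arm([
  {"dx": 0, "dy": -0.7, "dz": 0, "spin": 0},
  {"dx": 0, "dy": -0.7, "dz": 0, "spin": 0},
  {"dx": 0, "dy": -0.7, "dz": 0, "spin": 0},
  {"dx": 0, "dy": -0.7, "dz": 0, "spin": 0},
  {"dx": 0, "dy": -0.7, "dz": 0, "spin": 0},
  {"dx": 0, "dy": -0.7, "dz": 0, "spin": 0},
  {"dx": 0, "dy": -0.7, "dz": 0, "spin": 0},
])

```text
time: 6.7
ee_pos: [0.6081, -0.0171, 0.2087]
eef_rot: [0.585, 0.811, -0.0, 0.0]
ft_force: [1.5, 0.2, 1.6]
width: 0.0003
grip_force: 1.0
```

Run:
```python
from h import *
c=snap('side','s3'); s=telemetry.read_state(); print(s['ee_pos'],s['ft_force'].round(1))
cv2.imwrite('pics/s3c.png',cv2.resize(c['img'][130:255,260:400],(672,600),interpolation=cv2.INTER_CUBIC)[:,:,::-1])
```

```text
[ 0.60748488 -0.01738453  0.20868591] [-1.6  1.1  5.2]
```

View pics/s3c.png

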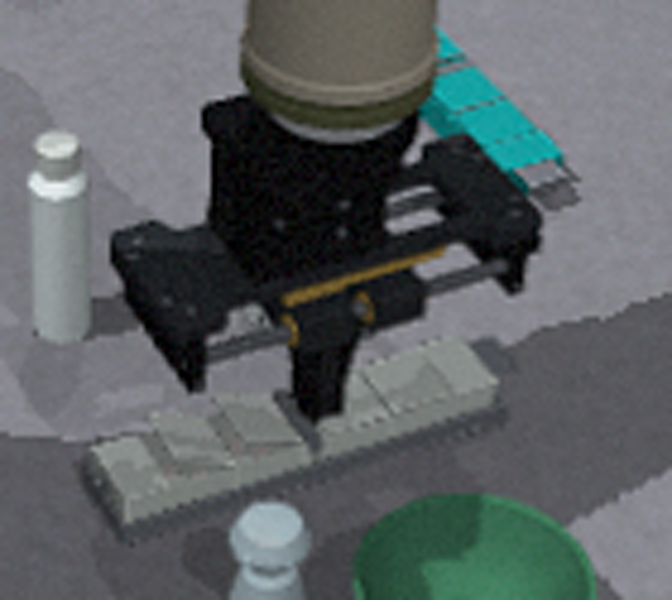

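Lids 1 and 2 lie flush (around (430,375) and (370,400)), the finger is at the barrel (320,400), and lids 3 and 4 are still ajar. I continue the stroke.

move_arm([
  {"dx": 0, "dy": -0.7, "dz": 0, "spin": 0},
  {"dx": 0, "dy": -0.7, "dz": 0, "spin": 0},
  {"dx": 0, "dy": -0.7, "dz": 0, "spin": 0},
  {"dx": 0, "dy": -0.7, "dz": 0, "spin": 0},
  {"dx": 0, "dy": -0.7, "dz": 0, "spin": 0},
  {"dx": 0, "dy": -0.7, "dz": 0, "spin": 0},
])

```text
time: 7.35
ee_pos: [0.5682, -0.0304, 0.2087]
eef_rot: [0.585, 0.811, -0.0, -0.0]
ft_force: [1.2, 0.4, 2.1]
width: 0.0006
grip_force: 1.0
```

move_arm([
  {"dx": 0, "dy": -0.7, "dz": 0, "spin": 0},
  {"dx": 0, "dy": -0.7, "dz": 0, "spin": 0},
  {"dx": 0, "dy": -0.7, "dz": 0, "spin": 0},
  {"dx": 0, "dy": -0.7, "dz": 0, "spin": 0},
  {"dx": 0, "dy": -0.7, "dz": 0, "spin": 0},
  {"dx": 0, "dy": -0.7, "dz": 0, "spin": 0},
  {"dx": 0, "dy": -0.4, "dz": 0, "spin": 0},
  {"dx": 0, "dy": 0, "dz": 0, "spin": 0},
])

```text
time: 8.15
ee_pos: [0.5245, -0.0451, 0.2087]
eef_rot: [0.585, 0.811, -0.001, -0.0]
ft_force: [-3.1, -0.7, 5.5]
width: 0.0005
grip_force: 3.0
```

Run:
```python
from h import *
c=snap('side','s4'); s=telemetry.read_state(); print(s['time'],s['ee_pos'],s['ft_force'].round(1))
cv2.imwrite('pics/s4c.png',cv2.resize(c['img'][130:255,260:400],(672,600),interpolation=cv2.INTER_CUBIC)[:,:,::-1])
```

```text
8.2 [ 0.52460446 -0.0450874   0.20867993] [-4.2 -1.5  7.5]
```

View pics/s4c.png

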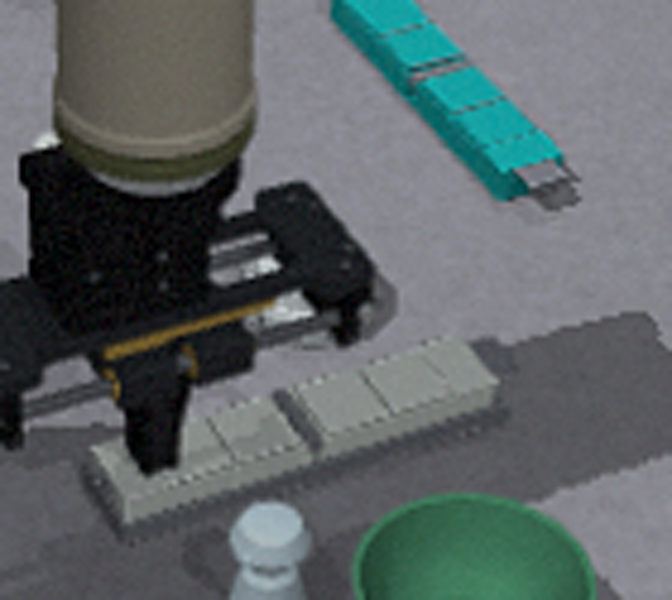

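All four lids lie flush and the finger is at the far blank end (155,465). I lift straight away.

move_arm([
  {"dx": 0, "dy": 0, "dz": -0.5, "spin": 0},
  {"dx": 0, "dy": 0, "dz": -1.5, "spin": 0},
  {"dx": 0, "dy": 0, "dz": -3, "spin": 0},
  {"dx": 0, "dy": 0, "dz": -4, "spin": 0},
  {"dx": 0, "dy": 0, "dz": -4, "spin": 0},
  {"dx": 0, "dy": 0, "dz": -4, "spin": 0},
  {"dx": 0, "dy": 0, "dz": -2, "spin": 0},
  {"dx": 0, "dy": 0, "dz": 0, "spin": 0},
  {"dx": 0, "dy": 0, "dz": 0, "spin": 0},
])

```text
time: 9.1
ee_pos: [0.5251, -0.0445, 0.3992]
eef_rot: [0.585, 0.811, -0.0, 0.0]
ft_force: [1.0, 0.5, -0.4]
width: 0.0007
grip_force: 0.0
```

Run:
```python
from h import *
c=snap('side','s5')
cv2.imwrite('pics/s5c.png',cv2.resize(c['img'][130:290,240:400],(600,600),interpolation=cv2.INTER_CUBIC)[:,:,::-1])
```

```text
(no output)
```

View pics/s5c.png

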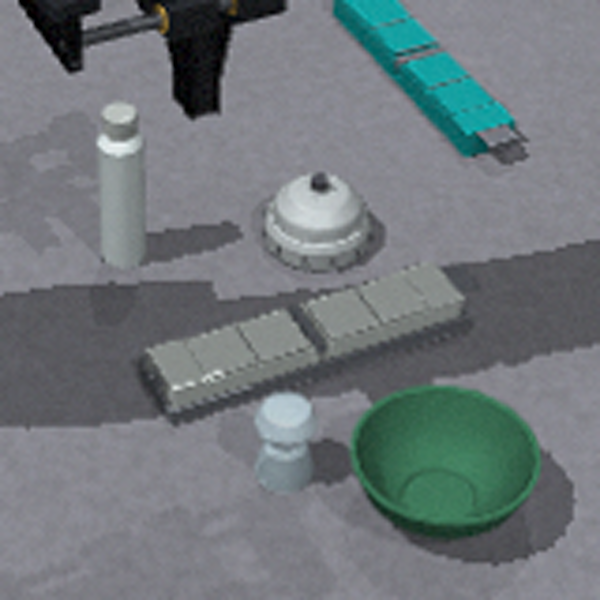

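The case lies in its dock with all lids flush, the vial, timer, stopper and bowl stand where they were, and the hand is clear. I hand the job in.

```bash
python3 -c "
from bench import job
print(job.close_job())"
```

```text
the job is handed in; nothing more can be done
None
```

The job is handed in: one light stroke from the clasp end shut all four lids in order, and the last picture shows them flush, the case still in its dock and the nearby things unmoved; no verdict was returned.

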